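# Hold the amber glass in the varnish viewer's light

## Robot

A 7-joint arm with a two-finger parallel gripper is mounted at the origin on the work surface. World frame = base frame: x ahead of the robot, y to its left, z up, the work surface at z = 0. Lengths are in m, angles in rad, forces in N, time in s.
With the tool pointing down it reaches from about 0.35 to 0.9 m from the base axis. Payload 8.1 kg.
Tool frame: the origin (TCP) lies midway between the tips of the shut fingers; the grasp point (between the pads) lies 19 mm behind it; x points along the fingers, z is the direction in which the jaws open and shut, and the axes are right-handed (so a half turn about x gives the same grasp; the last joint's range is limited). The gripper opens to 92 mm and grips with 3 to 60 N. Pads are 19 mm wide; open, the fingers measure 130 mm over their backs; the gripper's body (75 mm by 190 mm) begins 47 mm behind the grasp point.
Start: joints at [1.234, 0.434, 0.025, 1.573, -0.012, 1.134, -0.075], TCP at [0.145, -0.608, 0.19] pointing down, gripper open.
Joint ranges: [-2.62, 2.62], [-0.44, 2.09], [-1.27, 1.32], [0.08, 2.57], [-1.32, 4.46], [0.12, 2], [-2.74, 2.74]. Speed limits (rad/s): [2.22, 2.22, 3.01, 3.01, 3.14, 3.14, 3.14].

## Interface

Orientations are given as a rotation vector (axis times angle).
In Python, from cell import arm, optics, finder gives the robot as it stands.
- The arm moves only by the tool send_rows, never from a script. Its argument "rows" is a list that holds one entry, the list of rows, each a list of 7 numbers: the shift along the tool's x, y, z in mm, then the turn, a rotation vector about the tool's x, y, z in degrees, then the opening in per cent of the stroke, from 0 (shut) to 100 (fully open). A call has exactly 8 rows; each row is the pose to reach, as a shift and turn from the pose commanded when the call began, along the tool's axes at that moment; what a row does not reach only later rows make up. A row lasts 1/10 s, in which the tool goes at most 50 mm and 8.59 degrees, less where a joint would pass 70% of its speed; a pose out of reach is approached as far as the arm can. A call with a gripper value outside its range is refused whole. The fingers move at their own pace and stop on an object; "grip_force" is the grip in N (left out, the last holds). Time passes only in rows, so rows that repeat a pose let the fingers close, or fill a call up. It gives the time, the measured TCP pose, the force and the opening at its end, in the units of the state.
- arm.observe(): the state, without advancing time (a new reading comes with each control period).
- optics.get_image(name): name is "scene" or "top"; returns (picture, depth): 420x560x3 uint8, red, green, blue; 420x560 float32, m along the optical axis (not along the pixel's ray), 0 where there is no reading.
- optics.get_calibration(name): a dict with "camera_matrix" (3x3 intrinsics, pixels), "D" ([k1, k2, p1, p2, k3] as OpenCV has them; the pictures are not rectified), "position" and "orientation" of the camera in the world. Camera axes: x right, y up, looking along -z (the intrinsics and any distortion apply to the point x, -y, -z); pixel columns grow to the right and rows downward; lengths in m; the calibration is good to about 2 mm. A picture is of the moment at which its call begins. get_calibration takes no time and is no camera call.
- arm.sign_off(): hands the job in, once; it reports no verdict.
Trained networks look in the newest picture that a camera, given by its name, has taken for a name from the list of things; names that differ only in an ending like _2 or _b are one class to them, and where a whole thing is asked for, a point or a joint stands for the part that bears it (a point fixed in the world has none). Each returns a list of dicts, best first, with "confidence" (0 to 1); they miss things now and then, are a little off and sometimes report something else, mostly with a low value. They report only what shows in the picture. A call takes as long as a camera call. They do not tell look-alikes from the thing itself.
- finder.search_frame(camera, thing): "bbox" ([left, top, width, height] in pixels, round what is visible of it).
- finder.regions_of(camera, thing): "region" (420x560 bool, what is visible of it) and "bbox" ([left, top, width, height] in pixels, round what is visible of it).
- finder.place_of(camera, thing): "xy" ([column, row] in pixels: a listed point, or the origin of a listed thing).
The state is a dict: "clock": time; "joints": joint angles; "dq": joint speeds; "joint_efforts": joint torques, N m; "position": TCP position; "ee_rot": TCP orientation; "force": force on the tool from outside, world axes, zero at the start; "ft_torque": the same for the moment, N m; "width": opening from 0.0 (shut) to 1.0 (fully open).
Only numpy, scipy, OpenCV 4.12 (cv2) and the standard library are available. Lean on these libraries where they do the work, as an engineer would, in place of code of your own. Each camera call takes 0.05 s, during which the arm holds its last target.

## Task

Swing the varnish viewer's hinged arm out until its maple panel clicks into the end detent opposite the lamp. Then take the taller of the two amber glass blocks from the rack, with the fingers on its two frosted faces only and never on a polished one, and hold it upright in the light path about half-way between lamp and panel, its middle on the beam and its polished faces square to it. Finish while still holding it there in the air with the panel still clicked in, and leave the short block, the plane, the jar and the loose piece of wood where they are.

Things in the scene. Friction and masses are not known exactly. Their poses are not given: they have to be found in the camera images.
- panel_arm (a joint): Angle of the viewer's arm about its vertical hinge: 0 folded (arm points along the viewer's -x, roughly to the robot), growing counter-clockwise from above to the end stop at 1.571 (arm along the viewer's -y, panel facing the lamp). Starts at 0 to 0.45. Friction about 0.5 N at the knob; from 1.20 a spring plunger resists, up to 4 N more; past 1.45 it pushes the arm home and keeps it there.
- hinge_pt (a point): Point on the vertical hinge axis, 32 mm above the bench, straight below beam_mid. The arm is a flat aluminium bar 24 mm wide, its top 32 mm above the bench. This point's axes turn with the arm: the arm points along its -x.
- knob_mid (a point): Middle of the dark wood knob, a cylinder 18 mm in diameter, from 150 to 184 mm above the bench, on the top edge of the maple panel, 125 mm from the hinge axis. The panel is 8 mm thick along the arm, 90 mm wide across it, from 45 to 150 mm above the bench. The knob swings with the arm and can be pinched from above or pushed.
- beam_mid (a point): Middle of the light path, 100 mm above the bench, right above the hinge. Axes are the viewer's: z up, y along the level beam towards the lamp. The beam, about 10 mm wide, runs from the lens (36 mm wide, at y = +107 mm) to the panel's centre (y = -125 mm when the arm is out).
- viewer: The fixed varnish viewer; origin on the bench below beam_mid, same axes. Grey lamp barrel 68 mm in diameter, top 134 mm above the bench, from y = +108 to +215 mm. Base plate 100 mm wide (x), 12 mm thick, from y = -45 to +200 mm.
- glass_mid (a point): Centre (half-way up) of the tall solid amber glass block, 70 mm tall, about 115 g. Its x goes through the two frosted (pale, matt) faces, 30 mm apart and 19 mm wide; its y through the two polished clear faces, 22 mm apart and 25 mm wide; z up. It stands 10 mm deep in a rack socket with 1 mm of play each side; 60 mm stands out.
- short_glass_mid (a point): Centre of the short glass block, the same section and axes but only 40 mm tall, in the rack's other socket. Leave it alone.
- rack: Fixed dark wood rack, 70 x 160 x 20 mm, origin at the centre of its underside. The two sockets lie on its own y axis at -36 and +36 mm, 10 mm deep; which block is in which changes. The blocks stand aligned with the rack's axes (frosted faces towards the rack's +x and -x).
- plane: Bystander: small steel block plane, 150 x 45 x 55 mm, origin at the centre of its underside.
- jar: Bystander: glass jar with a black lid, 60 mm in diameter, 75 mm tall, origin at the centre of its underside.
- corner: Bystander: loose spruce corner block, about 63 x 55 x 32 mm, origin at its underside.
Things that resemble listed ones, but are neither listed nor needed, are in the scene too. Leave any blue look-alike of the part that bears glass_mid alone.

How it is judged:
By the outcome, as a careful person would: the job done as asked, in the order asked, and still so for the second after the job is handed in, while the arm keeps its last pose, push and grip.
It also fails if it takes over 56 s, if anything falls off the work surface, if the arm or the gripper's body presses on something with over 40 N, if the wrist force passes 120 N, or if a joint passes its speed limit or range.

## Working session

There is one attempt and no reset: what is moved stays moved. The work goes in short steps, Python scripts to look and compute and a tool call to move; the robot and the scene stay as the last step left them, time stands still between calls to the robot, and variables do not carry over. Pictures are saved under pics/ and viewed, and the job is handed in when it is done.

Besides the shell and the picture viewer there is one more tool, called after "Request:" by a JSON object that holds its "method" and its "body", one argument or row to a line. send_rows: Moves the arm, as the interface text tells. Its arguments: {"type":"object","properties":{"rows":{"type":"array"},"grip_force":{"type":"number"}},"required":["rows"]}

```bash
ls; mkdir -p pics
cat > h.py <<'E'
import numpy as np, cv2
from cell import arm, optics, finder
from scipy.spatial.transform import Rotation as R
def cal(n):
    c=optics.get_calibration(n); K=np.array(c["camera_matrix"]);D=np.array(c["D"],float)
    o=np.array(c["orientation"],float)
    Rm=R.from_rotvec(o).as_matrix() if o.size==3 else (o if o.shape==(3,3) else R.from_quat(o).as_matrix())
    return K,D,np.array(c["position"]),Rm
def ray(n,uv):
    K,D,p,Rm=cal(n)
    q=cv2.undistortPoints(np.array(uv,float).reshape(-1,1,2),K,D).reshape(-1,2)
    d=np.c_[q[:,0],-q[:,1],-np.ones(len(q))]
    return p,d@Rm.T
def atz(n,uv,z):
    p,d=ray(n,uv); return p+d*((z-p[2])/d[:,2])[:,None]
def atdepth(n,uv,dep):
    p,d=ray(n,uv); return p+d*np.array(dep).reshape(-1,1)
def proj(n,X):
    K,D,p,Rm=cal(n); q=(np.atleast_2d(X)-p)@Rm; q=q*[1,-1,-1]
    return cv2.projectPoints(q,np.zeros(3),np.zeros(3),K,D)[0].reshape(-1,2)
E
python3 - <<'E'
from h import *
for n in ("scene","top"):
    im,d=optics.get_image(n); cv2.imwrite(f"pics/{n}0.png",im[:,:,::-1]); np.save(f"{n}0.npy",d); np.save(f"{n}0im.npy",im)
    c=optics.get_calibration(n); print(c)
    for t in ["knob_mid","hinge_pt","beam_mid","viewer","glass_mid","short_glass_mid","rack","plane","jar","corner"]:
        try: print(n,t,[(np.round(r["xy"],1).tolist(),round(r["confidence"],2)) for r in finder.place_of(n,t)])
        except Exception as e: print(t,e)
print(arm.observe())
E
```

```text
pics
{'camera_matrix': array([[469.20690391,   0.        , 274.22197339],
       [  0.        , 469.20690391, 210.07844902],
       [  0.        ,   0.        ,   1.        ]]), 'D': array([-0.02724254,  0.        ,  0.        ,  0.        ,  0.        ]), 'position': array([ 1.16228608, -0.49181203,  0.6373553 ]), 'orientation': array([0.84277063, 0.43505742, 0.93353219])}
scene knob_mid [([285.6, 131.0], 0.93)]
scene hinge_pt [([332.7, 206.9], 0.89)]
scene beam_mid [([334.6, 178.4], 0.68)]
scene viewer [([329.0, 214.6], 0.65)]
scene glass_mid [([177.8, 256.6], 0.89), ([207.5, 288.6], 0.88), ([163.0, 228.8], 0.74)]
scene short_glass_mid [([209.4, 248.3], 0.51)]
scene rack [([195.4, 268.6], 0.7), ([330.9, 216.9], 0.36)]
scene plane [([409.0, 273.5], 0.76)]
scene jar [([301.6, 316.6], 0.61)]
scene corner [([207.8, 196.8], 0.92)]
{'camera_matrix': array([[412.85407404,   0.        , 278.89779181],
       [  0.        , 412.85407404, 207.8328329 ],
       [  0.        ,   0.        ,   1.        ]]), 'D': array([0.03466616, 0.        , 0.        , 0.        , 0.        ]), 'position': a
[... 542 characters left out ...]
.3], 0.62)]
{'clock': 1.1, 'joints': array([ 1.23445943,  0.43451229,  0.02498637,  1.57317046, -0.01162412,
        1.13401283, -0.07511631]), 'dq': array([ 2.14966139e-03,  2.65023298e-04, -4.78087850e-04, -1.74467953e-04,
        1.40559053e-03,  1.25792639e-03, -1.22316328e-05]), 'joint_efforts': array([-1.46299888e-03, -6.67696667e+01,  9.83156338e-01, -3.14808941e+01,
       -6.06163661e-02,  3.28006886e-02,  5.70717668e-05]), 'position': array([ 0.14475589, -0.6080308 ,  0.18974548]), 'ee_rot': array([ 1.03536157,  1.31065224, -1.03537956]), 'force': array([-0.27545121, -0.13609131,  0.89267843]), 'ft_torque': array([-0.04293121, -0.02425577,  0.01361953]), 'width': 1.000899251779035}
```

View pics/scene0.png

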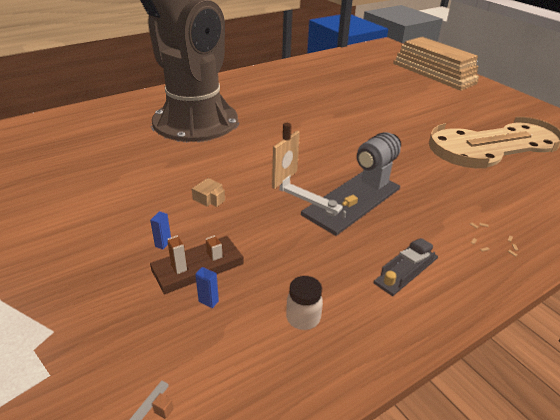

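View pics/top0.png

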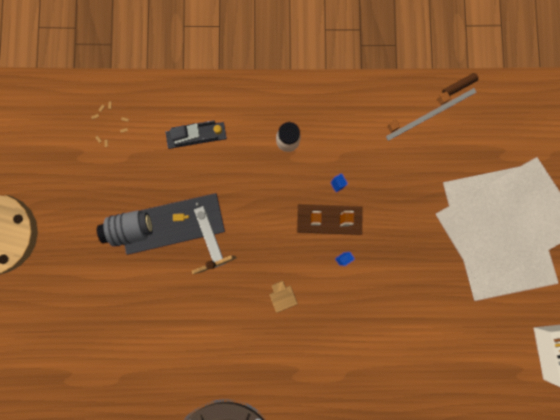

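The scene picture shows the tall amber block at (177,256), the short one at (214,248), and blue decoys at (161,230) and (207,288). In the top picture, the rack is at (331,219) with the tall block at (346,218). The viewer arm runs from the hinge at (200,213) to the panel at (212,265).

Run:
```python
from h import *
print("top depth mid", np.load("top0.npy")[218,332], atz("top",[[332,218]],0.02))
P=lambda n,uv,z:np.round(atz(n,[uv],z)[0],4)
print("hinge",P("top",[198.9,215.3],.032),P("scene",[332.7,206.9],.032))
print("beam",P("top",[197,210.4],.1),P("scene",[334.6,178.4],.1))
print("knob",P("top",[208,266.3],.167),P("scene",[285.6,131],.167))
print("glass",P("top",[345.7,218.7],.045),P("scene",[177.8,256.6],.045))
print("short",P("top",[315.5,218.6],.03),P("scene",[209.4,248.3],.03))
print("rack",P("top",[332.9,218.6],.0),P("scene",[195.4,268.6],.0))
im=np.load("top0im.npy")
def rg(n,t):
    out=[]
    for r in finder.regions_of(n,t):
        out.append((round(r["confidence"],2),r["bbox"])); 
    return out
for n in("top","scene"):
    optics.get_image(n)
    for t in("rack","viewer","glass_mid","knob_mid"):
        rs=finder.regions_of(n,t)
        print(n,t,[(round(r["confidence"],2),np.round(r["bbox"]).tolist(),int(r["region"].sum())) for r in rs])
        if rs: np.save(f"{n}_{t}_reg.npy",rs[0]["region"])
        if n=="top" and rs and t in("rack","viewer"):
            c=cv2.findContours(rs[0]["region"].astype(np.uint8),0,2)[0]
            c=max(c,key=cv2.contourArea); b=cv2.boxPoints(cv2.minAreaRect(c)); print(np.round(b,1).tolist(), np.round(atz("top",b,.02 if t=="rack" else .012),4).tolist())
a=cv2.resize(im[185:255,280:380],None,fx=7,fy=7,interpolation=cv2.INTER_CUBIC); cv2.imwrite("pics/c_rack.png",a[:,:,::-1])
a=cv2.resize(im[180:285,90:250],None,fx=5,fy=5,interpolation=cv2.INTER_CUBIC); cv2.imwrite("pics/c_view.png",a[:,:,::-1])
```

```text
top depth mid 1.0168493 [[ 0.55420369 -0.26119518  0.02      ]]
hinge [0.562  0.0637 0.032 ] [0.5698 0.0558 0.032 ]
beam [0.5662 0.0561 0.1   ] [0.5623 0.0583 0.1   ]
knob [0.4422 0.0195 0.167 ] [0.4443 0.0134 0.167 ]
glass [ 0.55   -0.2905  0.045 ] [ 0.5525 -0.2909  0.045 ]
short [ 0.5521 -0.2194  0.03  ] [ 0.5473 -0.2254  0.03  ]
rack [ 0.5545 -0.2663  0.    ] [ 0.5542 -0.2607  0.    ]
top rack [(0.61, [298.0, 202.0, 66.0, 36.0], 1652)]
[[294.8999938964844, 232.8000030517578], [296.0, 202.8000030517578], [363.1000061035156, 205.39999389648438], [361.8999938964844, 235.3000030517578]] [[0.5185, -0.1692, 0.02], [0.5926, -0.173, 0.02], [0.585, -0.339, 0.02], [0.511, -0.3337, 0.02]]
top viewer [(0.64, [93.0, 194.0, 141.0, 79.0], 5445)]
[[92.0, 218.8000030517578], [220.6999969482422, 190.60000610351562], [236.60000610351562, 263.29998779296875], [107.9000015258789, 291.5]] [[0.5574, 0.3267, 0.012], [0.6254, 0.0141, 0.012], [0.4454, -0.0261, 0.012], [0.3821, 0.281, 0.012]]
top glass_mid [(0.62, [332.0, 175.0, 16.0, 16.0], 203), (0.61, [340.0, 211.0, 13.0, 16.0], 182), (0.56, [336.0, 251.0, 20.0, 16.0], 201)]
top knob_mid [(0.56, [189.0, 202.0, 46.0, 70.0], 897)]
scene rack [(0.78, [148.0, 234.0, 97.0, 60.0], 2158), (0.17, [270.0, 120.0, 72.0, 99.0], 1861)]
scene viewer [(0.89, [273.0, 123.0, 128.0, 113.0], 6018)]
scene glass_mid [(0.83, [169.0, 238.0, 19.0, 35.0], 516), (0.8, [199.0, 269.0, 19.0, 39.0], 675), (0.56, [151.0, 210.0, 22.0, 41.0], 593)]
scene knob_mid [(0.84, [267.0, 121.0, 78.0, 95.0], 2000)]
```

View pics/c_rack.png

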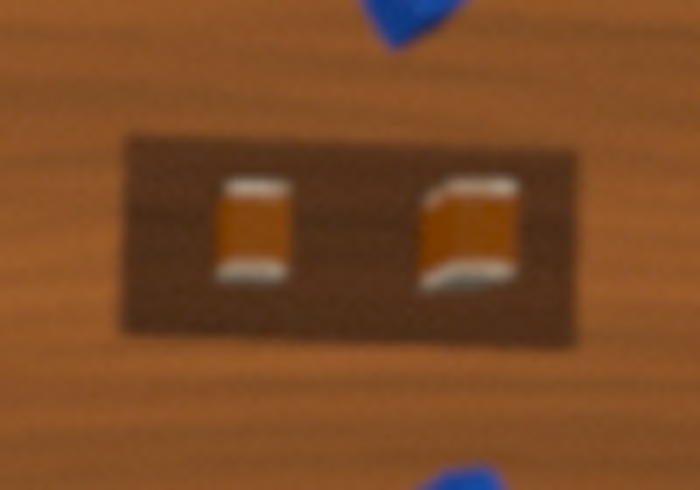

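View pics/c_view.png

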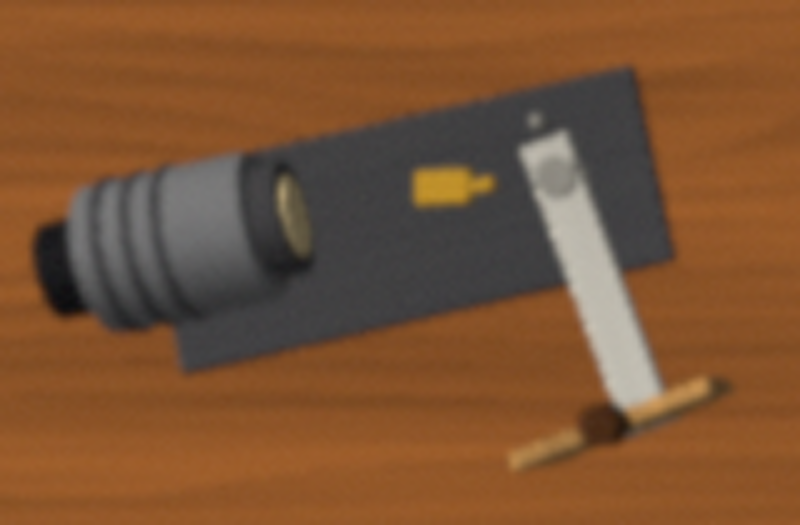

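Run:
```python
from h import *
im=np.load("scene0im.npy")
a=cv2.resize(im[115:235,265:410],None,fx=5.5,fy=5,interpolation=cv2.INTER_CUBIC)
a=cv2.resize(im[115:235,265:410],None,fx=5,fy=5,interpolation=cv2.INTER_CUBIC); cv2.imwrite("pics/s_view.png",a[:,:,::-1])
a=cv2.resize(im[200:310,140:250],None,fx=5,fy=5,interpolation=cv2.INTER_CUBIC); cv2.imwrite("pics/s_rack.png",a[:,:,::-1])
```

```text
(no output)
```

View pics/s_view.png

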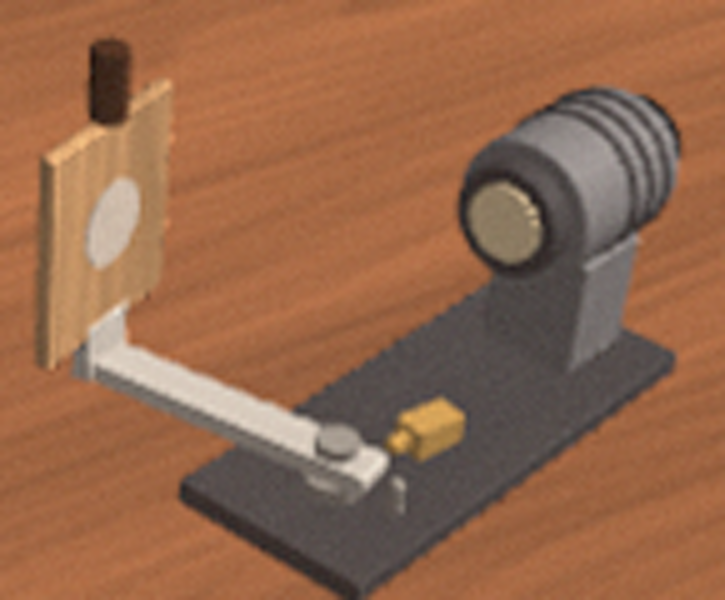

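View pics/s_rack.png

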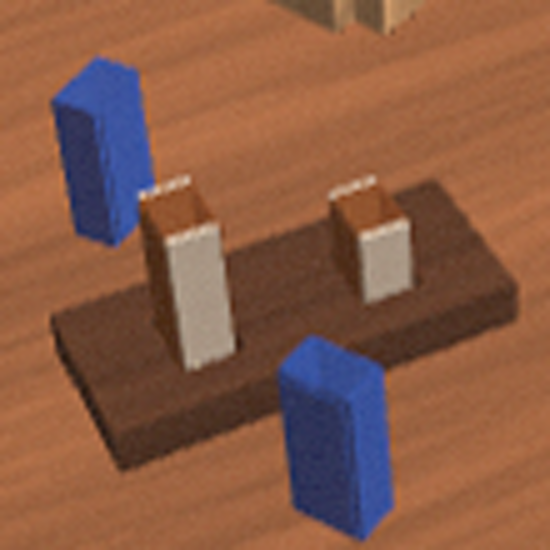

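```bash
cat > fit.py <<'E'
from h import *
from scipy.optimize import least_squares
def C(l,s,o): return np.array(l,float)/s-0.5+0.5/s+np.array(o)
def tr(X,x,y,t):
    X=np.array(X,float)/1000; r=R.from_euler('z',t).as_matrix(); return X@r.T+[x,y,0]
rx=[[35,80,20],[35,-80,20],[-35,-80,20],[-35,80,20]]
rt=C([(127,137),(578,152),(577,347),(123,333)],7,(280,185))
rs=C([(517,293),(122,455),(52,322),(435,182)],5,(140,200)); rsx=[[35,80,20],[35,-80,20],[-35,-80,20],[-35,80,20]]
def fr(p,full=False):
    a=(proj("top",tr(rx,*p[:3]))-rt)/.41; b=(proj("scene",tr(rsx,*p[:3]))-rs)/.47
    if full: print(a.round(2).tolist(),b.round(2).tolist())
    return np.r_[a.ravel(),b.ravel()]
s=least_squares(fr,[.55,-.26,0]); fr(s.x,1); print("rack",s.x.round(4))
for nm in("top","scene"):
    f=lambda p:((proj(nm,tr(rx,*p[:3]))-(rt if nm=="top" else rs))).ravel()
    print(nm,least_squares(f,[.55,-.26,0]).x.round(4))
vx=[[50,-45,12],[-50,-45,12],[-50,200,12]]
vt=C([(632,68),(675,257),(185,371)],5,(90,180))
sx=[[-50,-45,12],[50,-45,12],[50,200,12],[0,107,100]]
vs=C([(182,488),(358,586),(673,357),(505,225)],5,(265,115))
def kn(p,zs,r=.125):
    a=p[2]+p[3]; return np.array([[p[0]-r*np.cos(a),p[1]-r*np.sin(a),z] for z in zs])
def fv(p,w=(1,1)):
    return np.r_[w[0]*np.r_[(proj("top",tr(vx,*p[:3]))-vt).ravel(),(proj("top",kn(p,[.184]))-C([(600,424)],5,(90,180))).ravel()],
      w[1]*np.r_[(proj("scene",tr(sx,*p[:3]))-vs).ravel(),(proj("scene",kn(p,[.184,.150]))-C([(110,47),(108,117)],5,(265,115))).ravel()]]
for w in((1,1),(1,0),(0,1)):
    s=least_squares(lambda p:fv(p,w),[.56,.057,.1,.1]); print(w,s.x.round(4),fv(s.x,w).round(1)); print("knob",kn(s.x,[.167]).round(4))
E
python3 fit.py
```

```text
[[-0.09, -2.14], [0.33, -3.63], [0.84, -2.6], [0.16, -1.43]] [[0.26, -3.53], [-2.29, -6.02], [-1.19, -0.98], [-0.08, -0.91]]
rack [ 0.554  -0.2559 -0.0305]
top [ 0.5515 -0.2556 -0.0386]
scene [ 0.5576 -0.2568 -0.0222]
(1, 1) [0.5634 0.0581 0.2259 0.1341] [ 0.1 -1.3  0.3 -0.  -0.6  0.6 -0.2 -0.  -1.2 -1.1 -0.1  0.7  1.1 -0.8
 -0.4  0.   0.1  0.  -0.1  0.5]
knob [[0.4464 0.0141 0.167 ]]
(1, 0) [0.5629 0.0578 0.2195 0.142 ] [ 0.4 -1.   0.3  0.3 -0.7  0.3  0.1  0.2 -0.  -0.  -0.   0.   0.  -0.
 -0.   0.  -0.  -0.  -0.   0. ]
knob [[0.4459 0.0136 0.167 ]]
(0, 1) [0.5639 0.0581 0.2323 0.1267] [-0.  -0.   0.  -0.  -0.   0.  -0.  -0.  -1.  -0.8  0.3  0.8  0.9 -1.
 -0.5  0.   0.3  0.1  0.1  0.6]
knob [[0.4469 0.0142 0.167 ]]
```

```bash
sed -i 's/(517,293),(122,455),(52,322)/(517,287),(121,438),(52,320)/' fit.py; python3 fit.py | head -4
python3 - <<'E'
from h import *
from fit import tr,C
# tall block top corners z=.08
print(np.round(atz("top",C([(448,182),(518,182),(515,270),(440,270)],7,(280,185)),.08),4))
print(np.round(atz("scene",C([(165,240),(217,225),(143,193),(190,180)],5,(140,200)),.08),4))
E
```

```text
[[-0.52, -1.24], [-0.08, -2.02], [0.12, -0.97], [-0.59, -0.53]] [[0.17, -1.76], [-2.1, -0.27], [-1.02, -1.58], [0.18, -1.73]]
rack [ 0.5527 -0.2553 -0.0351]
top [ 0.5515 -0.2556 -0.0386]
scene [ 0.5544 -0.2554 -0.0313]
[[-0.52, -1.24], [-0.08, -2.02], [0.12, -0.97], [-0.59, -0.53]] [[0.17, -1.76], [-2.1, -0.27], [-1.02, -1.58], [0.18, -1.73]]
rack [ 0.5527 -0.2553 -0.0351]
top [ 0.5515 -0.2556 -0.0386]
scene [ 0.5544 -0.2554 -0.0313]
(1, 1) [0.5634 0.0581 0.2259 0.1341] [ 0.1 -1.3  0.3 -0.  -0.6  0.6 -0.2 -0.  -1.2 -1.1 -0.1  0.7  1.1 -0.8
 -0.4  0.   0.1  0.  -0.1  0.5]
knob [[0.4464 0.0141 0.167 ]]
(1, 0) [0.5629 0.0578 0.2195 0.142 ] [ 0.4 -1.   0.3  0.3 -0.7  0.3  0.1  0.2 -0.  -0.  -0.   0.   0.  -0.
 -0.   0.  -0.  -0.  -0.   0. ]
knob [[0.4459 0.0136 0.167 ]]
(0, 1) [0.5639 0.0581 0.2323 0.1267] [-0.  -0.   0.  -0.  -0.   0.  -0.  -0.  -1.  -0.8  0.3  0.8  0.9 -1.
 -0.5  0.   0.3  0.1  0.1  0.6]
knob [[0.4469 0.0142 0.167 ]]
[[ 0.5658 -0.2798  0.08  ]
 [ 0.5656 -0.303   0.08  ]
 [ 0.5363 -0.3011  0.08  ]
 [ 0.5365 -0.2763  0.08  ]]
[[ 0.5628 -0.3012  0.08  ]
 [ 0.5651 -0.2826  0.08  ]
 [ 0.5356 -0.298   0.08  ]
 [ 0.5378 -0.2808  0.08  ]]
```

```bash
cat >> h.py <<'E'
def state():
    s=arm.observe(); return np.array(s["position"]),R.from_rotvec(s["ee_rot"]),s
def jaw(Rt):
    z=Rt.as_matrix()[:,2]; return np.arctan2(z[1],z[0])
def Rdown(th): # tool x down, z at world yaw th
    z=np.array([np.cos(th),np.sin(th),0]);x=np.array([0,0,-1.]);y=np.cross(z,x); return R.from_matrix(np.c_[x,y,z])
def row(p,th,base=None):
    P,Q,_=state() if base is None else base
    d=Q.inv().apply(np.array(p)-P)*1000; t=(Q.inv()*Rdown(th)).as_rotvec(degrees=True)
    return np.r_[d,t].round(1).tolist()
E
python3 - <<'E'
from h import *
P,Q,s=state(); print(P,Q.as_matrix().round(3),jaw(Q),s["clock"])
V=np.array([.5634,.0581]);yaw=.2259
k=[.4464,.0141]; 
for th in(-1.211,-1.211+np.pi): print(th,row([*k,.30],th))
E
```

```text
[ 0.14479282 -0.60803621  0.18975839] [[ 0.     0.973  0.232]
 [-0.     0.232 -0.973]
 [-1.     0.     0.   ]] -1.3371115952167432 1.6
-1.211 [-110.3, 437.5, -535.4, -7.2, 0.0, -0.0]
1.930592653589793 [-110.3, 437.5, -535.4, 172.8, -0.0, -0.0]
```

Request:
{"method": "send_rows", "body": {
  "rows": [
    [[-50,0,0,0,0,0,100],[-110,0,0,0,0,0,60],[-110,27,-33,0,0,0,60],[-110,54,-66,-1,0,0,60],[-110,81,-99,-2,0,0,60],[-110,109,-133,-3,0,0,60],[-110,136,-166,-4,0,0,60],[-110,163,-199,-5,0,0,60]]
  ],
  "grip_force": 20
}}

```text
clock: 2.4
position: [0.2578, -0.375, 0.2999]
ee_rot: [0.969, 1.344, -0.969]
force: [0.2, -1.4, 0.5]
width: 0.601
```

Run:
```python
from h import *
P,Q,s=state(); print(P,jaw(Q),s["clock"],s["width"],s["joints"].round(2)); print(row([.4464,.0141,.3],-1.211))
```

```text
[ 0.25776937 -0.37500063  0.29994209] -1.2490141697077448 2.4 0.6008733174776935 [ 0.96  0.08 -0.12  1.77  0.01  1.28 -0.41]
[-0.3, 302.0, -309.5, -2.2, 0.0, -0.0]
```

Request:
{"method": "send_rows", "body": {
  "rows": [
    [[0,35,-36,-2,0,0,60],[0,70,-72,-2,0,0,60],[0,105,-108,-2,0,0,60],[0,140,-144,-2,0,0,60],[0,175,-180,-2,0,0,60],[0,210,-216,-2,0,0,60],[0,245,-252,-2,0,0,60],[0,280,-287,-2,0,0,60]]
  ]
}}

```text
clock: 3.2
position: [0.4324, -0.015, 0.3002]
ee_rot: [0.944, 1.355, -0.943]
force: [0.9, -0.3, 1.0]
width: 0.604
```

Run:
```python
from h import *
P,Q,s=state(); print(P,jaw(Q),s["clock"],s["width"],s["joints"].round(2)); print(row([.4464,.0141,.25],-1.211),row([.4464,.0141,.157],-1.211))
```

```text
[ 0.43244984 -0.01499031  0.30016166] -1.2153960289172625 3.2 0.6037945136403735 [ 0.47  0.08 -0.59  1.79  0.05  1.29 -1.35]
[50.2, 23.2, -22.5, -0.3, 0.1, -0.1] [143.2, 23.1, -22.6, -0.3, 0.1, -0.1]
```

Request:
{"method": "send_rows", "body": {
  "rows": [
    [[0,23,-22,0,0,0,60],[30,23,-22.5,0,0,0,60],[60,23,-22.5,0,0,0,60],[90,23,-22.5,0,0,0,60],[115,23,-22.5,0,0,0,60],[130,23,-22.5,0,0,0,60],[142,23,-22.5,0,0,0,60],[142,23,-22.5,0,0,0,60]]
  ]
}}

```text
clock: 4.0
position: [0.4449, 0.012, 0.1567]
ee_rot: [0.942, 1.359, -0.944]
force: [-1.0, -0.1, 0.6]
width: 0.602
```

Run:
```python
from h import *
P,Q,s=state(); print(P,jaw(Q),s["clock"],s["width"],s["force"])
im,d=optics.get_image("scene"); a=cv2.resize(im[60:240,220:410],None,fx=3,fy=3); cv2.imwrite("pics/s1.png",a[:,:,::-1])
```

```text
[0.44487604 0.0120399  0.15665325] -1.2149758711584127 4.0 0.6020982996002394 [-0.99749231 -0.1129121   0.63718352]
```

View pics/s1.png

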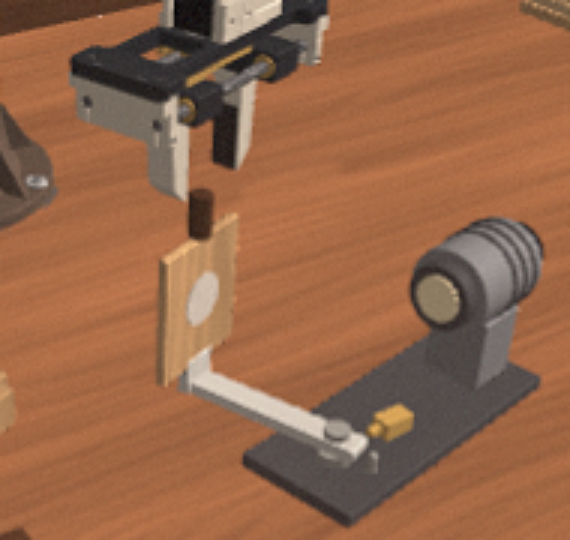

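Run:
```python
from h import *
P,Q,s=state()
print(((proj("scene",[P,[.4464,.0141,.184],[.4464,.0141,.15],P+[.0097,-.026,0],P-[.0097,-.026,0]])-[220,60])*3).round(0))
im,d=optics.get_image("top"); a=cv2.resize(im[160:310,120:270],None,fx=4,fy=4); cv2.imwrite("pics/t1.png",a[:,:,::-1])
im,d=optics.get_image("scene")
for uv in[(179,180),(235,155),(200,210)]:
    c,r=220+uv[0]//3,60+uv[1]//3; print(uv,d[r,c],atdepth("scene",[[c,r]],[d[r,c]]).round(3))
```

```text
[[196. 226.]
 [200. 192.]
 [199. 236.]
 [173. 241.]
 [219. 211.]]
(179, 180) 0.9190657 [[ 0.472 -0.023  0.214]]
(235, 155) 0.9686477 [[0.446 0.041 0.207]]
(200, 210) 0.9698802 [[0.452 0.009 0.174]]
```

View pics/t1.png

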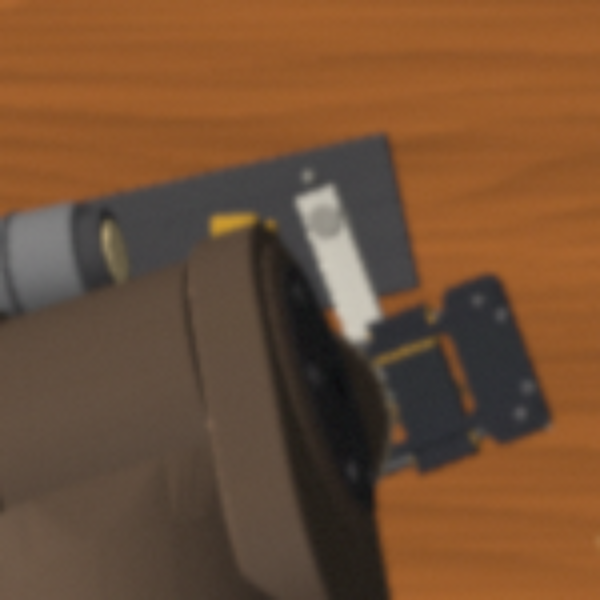

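Run:
```python
from h import *
im,d=optics.get_image("scene"); a=cv2.resize(im[70:150,235:335],None,fx=7,fy=7,interpolation=cv2.INTER_CUBIC); cv2.imwrite("pics/s2.png",a[:,:,::-1])
for r in range(100,132,3):
    c=np.arange(268,304,3); X=atdepth("scene",[[x,r] for x in c],d[r,c]); print(r,[tuple((x*1000).round().astype(int).tolist()) for x in X])
```

```text
100 [(494, -63, 274), (498, -59, 275), (504, -57, 277), (510, -54, 278), (474, -24, 257), (495, -31, 267), (501, -29, 269), (28, 315, 2), (429, 37, 225), (439, 38, 229), (445, 41, 231), (446, 47, 230)]
103 [(493, -63, 268), (499, -60, 269), (506, -58, 272), (513, -56, 274), (472, -22, 249), (467, -12, 245), (40, 295, 1), (40, 306, -1), (430, 37, 219), (1162, -492, 637), (443, 43, 223), (448, 46, 224)]
106 [(493, -63, 262), (500, -61, 264), (506, -58, 266), (510, -54, 267), (470, -20, 242), (468, -12, 240), (53, 286, -1), (63, 291, 2), (430, 37, 212), (440, 37, 216), (446, 41, 218), (446, 49, 216)]
109 [(45, 225, 0), (458, -33, 234), (464, -30, 236), (471, -27, 238), (472, -22, 237), (468, -12, 233), (71, 274, -1), (79, 280, 1), (431, 37, 206), (436, 41, 207), (446, 41, 211), (446, 49, 209)]
112 [(61, 215, -1), (457, -32, 227), (464, -30, 229), (469, -26, 230), (471, -20, 230), (470, -13, 228), (93, 259, 2), (95, 269, 0), (432, 37, 199), (438, 40, 201), (446, 42, 204), (446, 49, 203)]
115 [(80, 202, 1), (456, -31, 220), (464, -30, 223), (470, -27, 225), (471, -21, 224), (105, 240, 2),
[... 357 characters left out ...]
10), (471, -20, 211), (131, 223, -2), (144, 225, 3), (144, 236, 0), (146, 245, -1), (152, 251, 0), (159, 257, 1), (159, 268, -1)]
124 [(131, 170, 2), (135, 178, 1), (138, 187, 1), (459, -19, 198), (471, -20, 204), (442, 8, 183), (446, 12, 184), (448, 18, 184), (164, 233, 0), (167, 241, -1), (175, 246, 2), (178, 254, 1)]
127 [(143, 163, 0), (148, 170, 0), (149, 180, -2), (161, 182, 3), (161, 192, 0), (448, 4, 180), (453, 8, 182), (457, 13, 182), (176, 224, -2), (179, 232, -2), (186, 238, -1), (194, 243, 1)]
130 [(159, 153, 0), (164, 160, 1), (165, 169, -2), (169, 177, -2), (178, 181, 1), (447, 5, 173), (452, 9, 174), (454, 15, 174), (194, 211, 0), (199, 219, 0), (200, 228, -1), (207, 234, 0)]
```

View pics/s2.png

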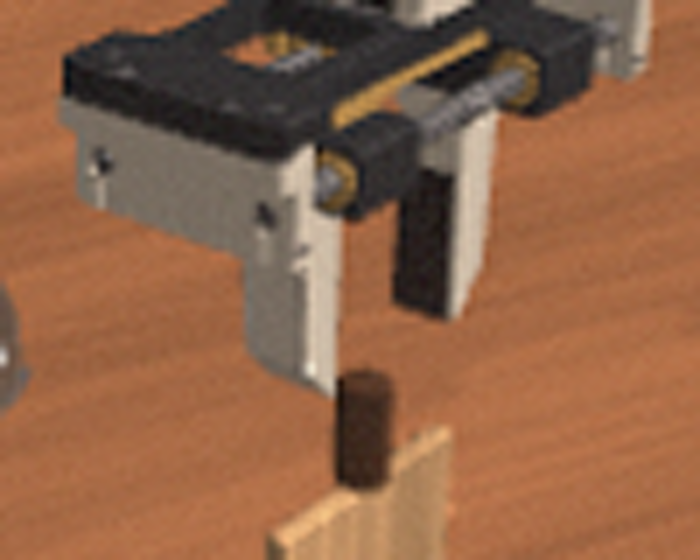

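The picture shows the fingertips at about (330,385) in the crop, about z 0.20. That is above the knob top, while the state says the TCP is at z 0.157. I'll test this by closing the fingers.

Request:
{"method": "send_rows", "body": {
  "rows": [
    [[0,2,-2,0,0,0,20],[0,2,-2,0,0,0,0],[0,2,-2,0,0,0,0],[0,2,-2,0,0,0,0],[0,2,-2,0,0,0,0],[0,2,-2,0,0,0,0],[0,2,-2,0,0,0,0],[0,2,-2,0,0,0,0]]
  ],
  "grip_force": 10
}}

```text
clock: 5.0
position: [0.4469, 0.0148, 0.1577]
ee_rot: [0.943, 1.357, -0.943]
force: [-0.3, -0.4, 0.2]
width: 0.013
```

Run:
```python
from h import *
P,Q,s=state(); print(P,s["width"],s["force"],s["clock"])
im,d=optics.get_image("scene"); a=cv2.resize(im[70:150,235:335],None,fx=7,fy=7,interpolation=cv2.INTER_CUBIC); cv2.imwrite("pics/s3.png",a[:,:,::-1])
print(((proj("scene",[P])-[235,70])*7).round())
```

```text
[0.44685167 0.01480125 0.15769498] 0.012917715911626786 [-0.26499407 -0.35917798  0.16333263] 5.0
[[362. 457.]]
```

View pics/s3.png

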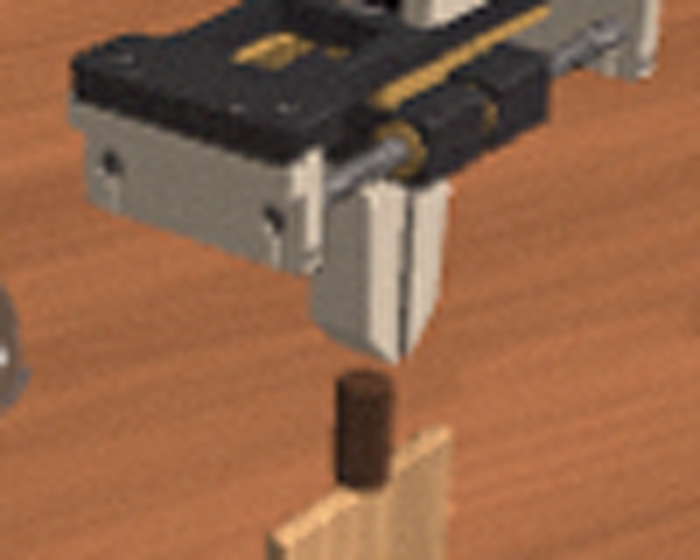

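Run:
```python
from h import *
P,Q,s=state()
im,d=optics.get_image("scene")
for r in range(96,123,2):
    c=np.arange(278,300,2); X=atdepth("scene",[[x,r] for x in c],d[r,c]); print(r,[tuple((x*1000).round().astype(int).tolist()) if x[2]>.1 else '-' for x in X])
for z in(.19,.2): print(z,atz("scene",[[291.2,120.5]],z).round(4))
print(s["joints"].round(4),s["force"],s["ft_torque"])
```

```text
96 [(513, -55, 287), (511, -49, 285), (498, -36, 277), (498, -31, 276), (495, -25, 274), (470, -3, 259), (462, 8, 253), (484, -3, 265), (489, -2, 266), (492, 1, 267), (453, 34, 244)]
98 [(512, -54, 283), (508, -47, 280), (1162, -492, 637), (455, -1, 249), (460, 0, 250), (463, 2, 251), (463, 8, 250), (460, 15, 247), (457, 21, 244), (457, 26, 243), (451, 36, 238)]
100 [(509, -52, 277), (508, -47, 276), (451, -3, 243), (457, -3, 246), (461, 0, 246), (465, 2, 247), (462, 9, 245), (461, 14, 243), (457, 22, 240), (455, 28, 238), (454, 34, 236)]
102 [(511, -53, 275), (510, -48, 273), (453, -4, 240), (455, -1, 240), (462, -1, 243), (465, 2, 244), (463, 8, 241), (458, 16, 237), (458, 21, 236), (454, 30, 232), (451, 37, 230)]
104 [(512, -53, 271), (510, -48, 269), (453, -4, 236), (457, -2, 237), (461, 0, 238), (464, 2, 239), (461, 9, 236), (459, 16, 233), (457, 22, 231), (452, 31, 227), '-']
106 [(511, -52, 266), (510, -47, 265), (452, -3, 231), (457, -2, 232), (461, 0, 234), (462, 4, 233), (462, 9, 232), (460, 15, 230), (457, 23, 227), (453, 30, 223), '-']
108 [(513, -54, 264), (447, -4, 224)
[... 522 characters left out ...]
 4, 216), (463, 9, 215), (456, 19, 209), (457, 24, 209), (452, 32, 204), '-']
116 ['-', (444, -2, 205), (448, 0, 207), (455, 0, 209), (459, 2, 211), (464, 4, 212), (460, 12, 209), (458, 18, 206), (455, 25, 203), '-', '-']
118 ['-', '-', (439, 7, 196), (449, 5, 201), (460, 2, 207), (465, 3, 209), (462, 11, 205), (454, 21, 199), (455, 26, 198), '-', '-']
120 ['-', '-', '-', '-', '-', (456, 10, 198), (460, 12, 200), (457, 20, 196), '-', '-', '-']
122 ['-', '-', '-', '-', '-', '-', '-', '-', '-', '-', '-']
0.19 [[0.4477 0.0241 0.19  ]]
0.2 [[0.4636 0.0125 0.2   ]]
[ 0.3668  0.2425 -0.6119  1.9906  0.1694  0.958  -1.5442] [-0.39996278  0.45358418 -0.3921928 ] [-0.01130406 -0.00706785  0.02640061]
```

The shut fingertips measure z ≈ 0.197 by depth, while the state says 0.158. The body's underside also sits 66 mm above those tips, so the whole gripper is about 39 mm higher than reported. The xy reading agrees. I'll allow for this offset, open the gripper and descend with force checks.

Request:
{"method": "send_rows", "body": {
  "rows": [
    [[-10,0,0,0,0,0,60],[-10,0,0,0,0,0,60],[-10,0,0,0,0,0,60],[-5,0,0,0,0,0,60],[5,0,0,0,0,0,60],[15,0,0,0,0,0,60],[23,0,0,0,0,0,60],[28,0,0,0,0,0,60]]
  ]
}}

```text
clock: 5.9
position: [0.4462, 0.0147, 0.1284]
ee_rot: [0.943, 1.358, -0.944]
force: [-0.4, -0.2, -0.3]
width: 0.593
```

Run:
```python
from h import *
P,Q,s=state(); print(P,jaw(Q),s["width"],s["force"],s["clock"])
im,d=optics.get_image("scene"); a=cv2.resize(im[70:150,235:335],None,fx=7,fy=7,interpolation=cv2.INTER_CUBIC); cv2.imwrite("pics/s4.png",a[:,:,::-1])
```

```text
[0.44619388 0.01474293 0.12843038] -1.2148133433627795 0.592903425217128 [-0.4067241  -0.17765654 -0.2930406 ] 5.9
```

View pics/s4.png

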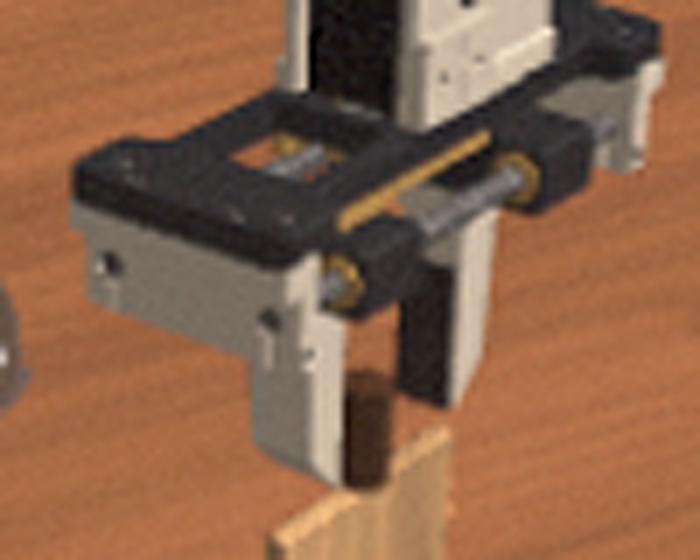

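The fingers now straddle the knob at (370,430), and the tips are just above the panel's top edge. I'll lower 6 mm and close.

Request:
{"method": "send_rows", "body": {
  "rows": [
    [[6,0,0,0,0,0,60],[6,0,0,0,0,0,40],[6,0,0,0,0,0,10],[6,0,0,0,0,0,10],[6,0,0,0,0,0,10],[6,0,0,0,0,0,10],[6,0,0,0,0,0,10],[6,0,0,0,0,0,10]]
  ],
  "grip_force": 15
}}

```text
clock: 6.75
position: [0.447, 0.0148, 0.1239]
ee_rot: [0.943, 1.356, -0.943]
force: [0.4, 0.3, 2.6]
width: 0.191
```

Run:
```python
from h import *
P,Q,s=state(); print(P,jaw(Q),s["width"],s["force"],s["clock"])
V=np.array([.5634,.0581]); r=P[:2]-V; print("hinge-based radius",np.hypot(*r), "a", np.arctan2(-r[1],-r[0]))
a0=np.arctan2(-r[1],-r[0]); rr=.125
base=state()
for k in range(1,18):
    a=a0+k*.09
    if a>1.81: a=1.81
    off=a-a0
    print(k,round(a,3),row([V[0]-rr*np.cos(a),V[1]-rr*np.sin(a),P[2]],jaw(Q)+off,base))
    if a==1.81: break
```

```text
[0.44702206 0.01480568 0.12387855] -1.2150141655382043 0.19064799800032287 [0.43535376 0.31886991 2.57569296] 6.75
hinge-based radius 0.12417013952460977 a 0.356150947505575
1 0.446 [0.0, -0.3, 11.2, -5.2, 0.0, -0.0]
2 0.536 [0.0, 1.2, 22.4, -10.3, 0.0, -0.0]
3 0.626 [0.0, 3.7, 33.3, -15.5, 0.0, -0.0]
4 0.716 [0.0, 7.2, 44.0, -20.6, 0.0, -0.0]
5 0.806 [0.0, 11.6, 54.4, -25.8, 0.0, -0.0]
6 0.896 [0.0, 17.0, 64.3, -30.9, 0.0, -0.0]
7 0.986 [0.0, 23.2, 73.6, -36.1, 0.0, -0.0]
8 1.076 [0.0, 30.2, 82.4, -41.3, 0.0, -0.0]
9 1.166 [0.0, 38.0, 90.5, -46.4, 0.0, -0.0]
10 1.256 [0.0, 46.5, 97.9, -51.6, 0.0, -0.0]
11 1.346 [0.0, 55.6, 104.5, -56.7, 0.0, -0.0]
12 1.436 [0.0, 65.3, 110.2, -61.9, 0.0, -0.0]
13 1.526 [0.0, 75.4, 115.1, -67.0, 0.0, -0.0]
14 1.616 [0.0, 86.0, 119.0, -72.2, 0.0, -0.0]
15 1.706 [0.0, 96.8, 121.9, -77.3, 0.0, -0.0]
16 1.796 [0.1, 107.9, 123.9, -82.5, 0.0, -0.0]
17 1.81 [0.1, 109.6, 124.1, -83.3, 0.0, -0.0]
```

Request:
{"method": "send_rows", "body": {
  "rows": [
    [[0,0,11,-5,0,0,10],[0,1,22,-10,0,0,10],[0,3.5,33,-15.5,0,0,10],[0,7,44,-20.5,0,0,10],[0,11.5,54.5,-26,0,0,10],[0,17,64,-31,0,0,10],[0,23,73.5,-36,0,0,10],[0,30,82.5,-41,0,0,10]]
  ]
}}

```text
clock: 7.55
position: [0.5049, -0.0505, 0.1239]
ee_rot: [0.39, 1.535, -0.386]
force: [2.4, 6.9, -2.8]
width: 0.191
```

Run:
```python
from h import *
P,Q,s=state(); print(P,jaw(Q),s["width"],s["force"],s["clock"],s["joints"].round(2))
V=np.array([.5634,.0581]); r=P[:2]-V; a0=np.arctan2(-r[1],-r[0]); print("radius",np.hypot(*r), "a", a0)
rr=.125; base=state()
for k in range(1,10):
    a=min(a0+k*.1,1.815)
    print(k,round(a,3),row([V[0]-rr*np.cos(a),V[1]-rr*np.sin(a),P[2]],a-np.pi/2,base))
```

```text
[ 0.5049227  -0.05054258  0.12392875] -0.49474791212898855 0.19104850092474893 [ 2.4337642   6.93655188 -2.79934057] 7.55 [ 0.54  0.41 -0.71  1.9   0.32  0.95 -0.81]
radius 0.12338073564049232 a 1.0770158680302175
1 1.177 [0.0, -1.0, 12.5, -5.8, 0.0, -0.2]
2 1.277 [0.0, 0.9, 24.8, -11.5, 0.0, -0.2]
3 1.377 [0.0, 4.0, 36.9, -17.2, 0.0, -0.2]
4 1.477 [0.0, 8.3, 48.7, -23.0, 0.1, -0.2]
5 1.577 [0.1, 13.7, 59.9, -28.7, 0.1, -0.2]
6 1.677 [0.1, 20.3, 70.6, -34.4, 0.1, -0.2]
7 1.777 [0.1, 27.9, 80.5, -40.2, 0.1, -0.2]
8 1.815 [0.1, 31.0, 84.1, -42.3, 0.1, -0.2]
9 1.815 [0.1, 31.0, 84.1, -42.3, 0.1, -0.2]
```

Request:
{"method": "send_rows", "body": {
  "rows": [
    [[0,0.5,12.5,-5.5,0,0,10],[0,2.5,25,-11.5,0,0,10],[0,5.5,37,-17,0,0,10],[0,9.5,48.5,-23,0,0,10],[0,15,60,-28.5,0,0,10],[0,21.5,70.5,-34.5,0,0,10],[0,29,80,-40,0,0,10],[0,33,84,-42.5,0,0,10]]
  ]
}}

```text
clock: 8.35
position: [0.5897, -0.0615, 0.1234]
ee_rot: [-0.193, 1.57, 0.196]
force: [-29.2, 2.1, 24.6]
width: 0.191
```

Run:
```python
from h import *
P,Q,s=state(); print(P,jaw(Q),s["width"],s["force"],s["clock"],s["joints"].round(2))
V=np.array([.5634,.0581]); r=P[:2]-V; a0=np.arctan2(-r[1],-r[0]); print("radius",np.hypot(*r), "a", a0, a0-.2259)
im,d=optics.get_image("scene"); a=cv2.resize(im[60:240,220:410],None,fx=3,fy=3); cv2.imwrite("pics/s5.png",a[:,:,::-1])
```

```text
[ 0.58973933 -0.06147818  0.12336484] 0.2476781554405636 0.1912725088781021 [-29.19997419   2.08805686  24.59323061] 8.35 [ 0.57  0.59 -0.84  1.68  0.48  1.1  -0.16]
radius 0.12244468389522403 a 1.7876029078874844 1.5617029078874844
```

View pics/s5.png

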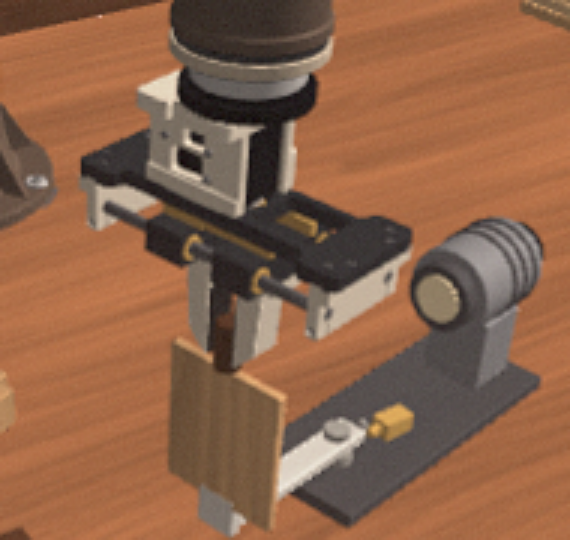

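The arm is against the stop with 29 N of reaction. I'll ease back, open and rise.

Request:
{"method": "send_rows", "body": {
  "rows": [
    [[-1,0,-1.5,0,0,0,20],[-1.5,0,-2,0,0,0,45],[-1.5,0,-2,0,0,0,55],[-1.5,0,-2,0,0,0,55],[-20,0,-2,0,0,0,55],[-50,0,-2,0,0,0,55],[-90,0,-2,0,0,0,55],[-130,0,-2,0,0,0,55]]
  ]
}}

```text
clock: 9.2
position: [0.5911, -0.0639, 0.255]
ee_rot: [-0.19, 1.563, 0.19]
force: [-0.0, 0.1, -0.2]
width: 0.546
```

Run:
```python
from h import *
P,Q,s=state(); print(P,jaw(Q),s["width"],s["force"],s["clock"])
print(row([.5514,-.2913,.253],-.035))
im,d=optics.get_image("scene"); a=cv2.resize(im[60:240,220:410],None,fx=3,fy=3); cv2.imwrite("pics/s6.png",a[:,:,::-1])
print([(r["xy"],r["confidence"]) for r in finder.place_of("scene","knob_mid")])
for a in (1.3,1.45,1.571):
  t=a+.2259; print(proj("scene",[.5634-.125*np.cos(t),.0581-.125*np.sin(t),.167]))
```

```text
[ 0.59113203 -0.06393908  0.25495542] 0.24232258118481245 0.5462458851681389 [-0.00643241  0.07163234 -0.16883175] 9.2
[1.9, -211.2, -93.1, 15.9, -0.0, -0.0]
[([292.8, 172.9], 0.81)]
[[284.05097381 166.72527671]]
[[289.99697757 171.36624489]]
[[295.7746168  174.83402814]]
```

View pics/s6.png

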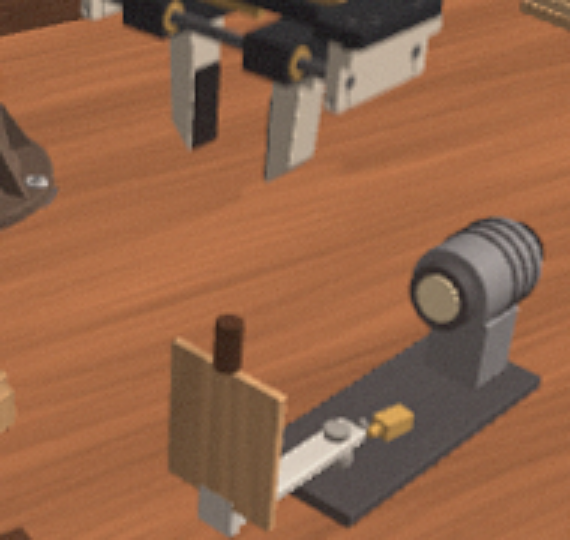

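The panel is out and stands square opposite the lamp, knob at crop (229,340). I'll move over the rack next.

Request:
{"method": "send_rows", "body": {
  "rows": [
    [[0,-30,-13,2,0,0,55],[0,-65,-29,5,0,0,55],[0,-100,-44,8,0,0,55],[10,-135,-60,11,0,0,55],[30,-170,-75,14,0,0,55],[50,-200,-88,15.9,0,0,55],[70,-211,-93,15.9,0,0,55],[90,-211,-93,15.9,0,0,55]]
  ]
}}

```text
clock: 10.1
position: [0.5504, -0.2946, 0.1619]
ee_rot: [0.031, 1.572, -0.032]
force: [-0.7, 0.7, 0.3]
width: 0.554
```

Run:
```python
from h import *
P,Q,s=state(); print(P,jaw(Q),s["width"],s["force"],s["clock"],s["joints"].round(2))
im,d=optics.get_image("scene"); a=cv2.resize(im[130:310,100:260],None,fx=3.3,fy=3.3,interpolation=cv2.INTER_CUBIC); cv2.imwrite("pics/s7.png",a[:,:,::-1])
im,d=optics.get_image("top"); a=cv2.resize(im[170:280,120:260],None,fx=5,fy=5,interpolation=cv2.INTER_CUBIC); cv2.imwrite("pics/t7.png",a[:,:,::-1])
a=cv2.resize(im[150:320,270:410],None,fx=3.4,fy=3.4,interpolation=cv2.INTER_CUBIC); cv2.imwrite("pics/t7b.png",a[:,:,::-1])
```

```text
[ 0.55042827 -0.29461146  0.1618738 ] -0.03997422942899676 0.5536640796689237 [-0.66738741  0.74443056  0.31662096] 10.1 [ 0.9   0.57 -0.76  1.56  0.42  1.18  0.01]
```

View pics/s7.png

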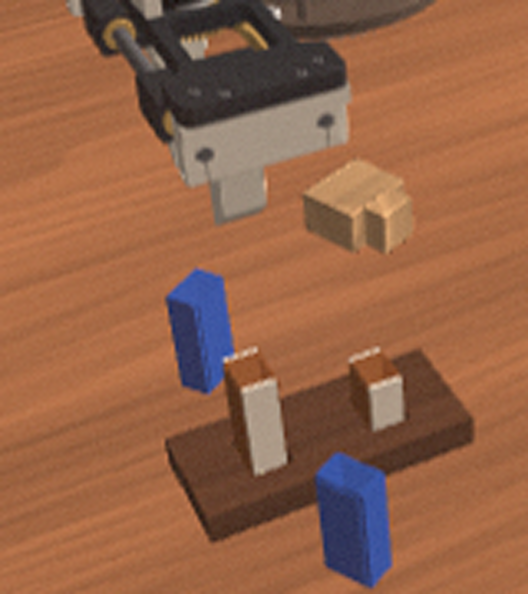

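View pics/t7.png

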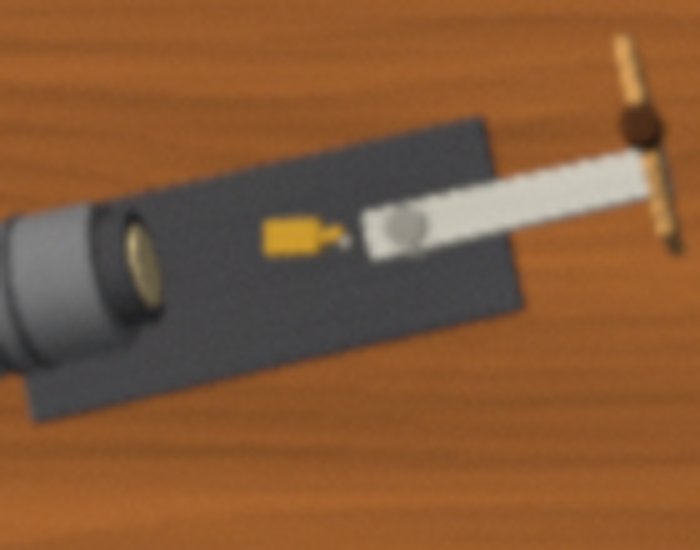

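View pics/t7b.png

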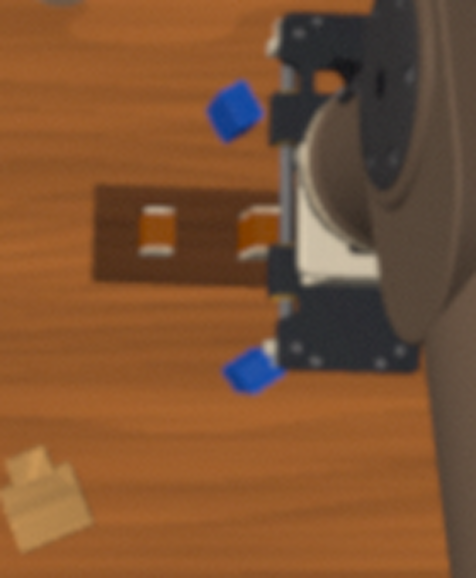

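Run:
```python
from h import *
P,Q,s=state()
im,d=optics.get_image("scene")
for r in range(178,200,4):
    c=np.arange(160,188,4); X=atdepth("scene",[[x,r] for x in c],d[r,c]); print(r,[tuple((x*1000).round().astype(int).tolist()) if x[2]>.1 else '-' for x in X])
im,d=optics.get_image("top")
# gripper plate points
for cr in [(290,20),(330,365),(410,365),(290,340)]:
    c,r=int(270+cr[0]/3.4),int(150+cr[1]/3.4); print(cr,atdepth("top",[[c,r]],[d[r,c]]).round(3))
```

```text
178 [(636, -328, 278), (637, -322, 276), (636, -316, 274), (638, -311, 273), (636, -305, 270), (638, -300, 269), (637, -294, 266)]
182 [(636, -328, 271), (636, -323, 269), (637, -317, 268), (636, -311, 265), (637, -306, 264), (596, -285, 233), '-']
186 [(636, -329, 265), (635, -323, 262), (592, -303, 229), (594, -298, 228), (593, -291, 225), (594, -285, 224), '-']
190 ['-', '-', (592, -304, 222), (593, -298, 221), (593, -292, 219), (593, -286, 216), '-']
194 ['-', '-', (588, -304, 212), (592, -299, 213), (592, -292, 210), (585, -284, 203), '-']
198 ['-', '-', (581, -303, 200), '-', '-', '-', '-']
(290, 20) [[ 0.641 -0.263  0.307]]
(330, 365) [[ 0.459 -0.279  0.308]]
(410, 365) [[ 0.458 -0.319  0.307]]
(290, 340) [[ 0.471 -0.258  0.308]]
```

The fingertips, measured by depth, are centred on y −0.2945 and the gripper plate on x 0.55, both matching the state. Only z is off, by +38 mm. In the top view the panel has swung out, with the bar pointing away from the lamp. I'll descend over the tall block.

Request:
{"method": "send_rows", "body": {
  "rows": [
    [[0,3.3,1,0,0,0,55],[0,3.3,1,0,0,0,55],[30,3.3,1,0,0,0,55],[60,3.3,1,0,0,0,55],[90,3.3,1,0,0,0,55],[110,3.3,1,0,0,0,55],[122,3.3,1,0,0,0,55],[130,3.3,1,0,0,0,55]]
  ]
}}

```text
clock: 11.1
position: [0.5532, -0.2875, 0.0336]
ee_rot: [0.027, 1.57, -0.027]
force: [-0.4, 0.1, -0.2]
width: 0.551
```

Run:
```python
from h import *
P,Q,s=state(); print(P,jaw(Q),s["width"],s["force"],s["clock"])
print(row([.5514,-.2913,-.006],-.035))
im,d=optics.get_image("scene"); a=cv2.resize(im[200:310,140:250],None,fx=5,fy=5,interpolation=cv2.INTER_CUBIC); cv2.imwrite("pics/s8.png",a[:,:,::-1])
for r in range(240,270,5):
    c=np.arange(160,200,4); X=atdepth("scene",[[x,r] for x in c],d[r,c]); print(r,[tuple((x*1000).round().astype(int).tolist())  for x in X])
```

```text
[ 0.55316712 -0.2875145   0.03355695] -0.034680173256644804 0.5510213602500866 [-0.37072125  0.07278125 -0.24821262] 11.1
[39.6, -3.8, -1.6, 0.0, 0.0, 0.0]
240 [(471, -295, 25), (468, -286, 19), (607, -321, 140), (646, -327, 172), (644, -320, 167), (645, -314, 166), (646, -308, 164), (646, -302, 161), (641, -294, 153), (640, -287, 149)]
245 [(468, -296, 11), (471, -289, 10), (543, -302, 71), (644, -327, 161), (638, -319, 153), (639, -313, 150), (638, -307, 147), (640, -301, 145), (642, -295, 144), (641, -288, 140)]
250 [(469, -298, -1), (472, -291, -2), (480, -285, 2), (637, -326, 145), (640, -321, 144), (639, -314, 141), (639, -308, 138), (596, -286, 93), (596, -279, 90), (526, -245, 18)]
255 [(486, -304, 2), (489, -297, 1), (491, -290, -1), (558, -303, 60), (566, -298, 64), (592, -300, 85), (596, -294, 86), (533, -264, 20), (538, -258, 22), (540, -251, 20)]
260 [(517, -314, 19), (525, -309, 23), (525, -301, 19), (551, -302, 41), (565, -299, 51), (567, -293, 50), (567, -285, 46), (545, -270, 20), (549, -263, 19), (551, -256, 18)]
265 [(530, -320, 20), (535, -314, 21), (539, -307, 21), (545, -302, 23), (565, -300, 39), (564, -293, 34), (568, -287, 35), (557, -275, 19), (560, -269, 19), (565, -263, 19)]
```

View pics/s8.png

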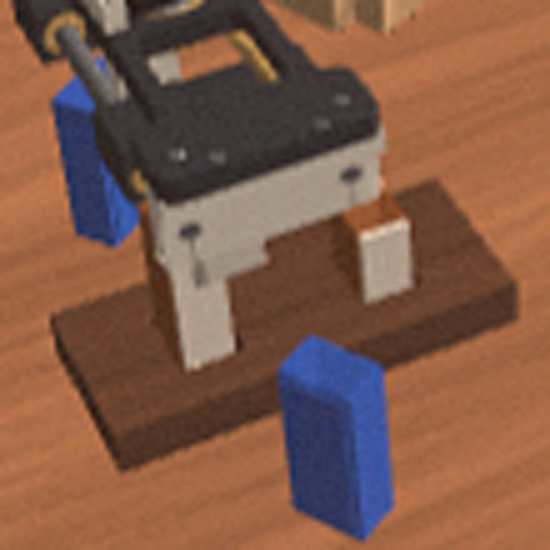

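Request:
{"method": "send_rows", "body": {
  "rows": [
    [[0,-3.5,-1.5,0,0,0,55],[0,-4,-1.6,0,0,0,55],[10,-4,-1.6,0,0,0,55],[20,-4,-1.6,0,0,0,55],[28,-4,-1.6,0,0,0,55],[34,-4,-1.6,0,0,0,55],[38,-4,-1.6,0,0,0,55],[38,-4,-1.6,0,0,0,55]]
  ]
}}

```text
clock: 11.95
position: [0.5507, -0.2914, -0.005]
ee_rot: [0.028, 1.572, -0.027]
force: [-0.3, -0.0, -0.7]
width: 0.547
```

Run:
```python
from h import *
P,Q,s=state(); print(P,jaw(Q),s["width"],s["force"],s["clock"])
print(row([.5514,-.2915,-.005],-.035))
im,d=optics.get_image("scene"); a=cv2.resize(im[200:310,140:250],None,fx=5,fy=5,interpolation=cv2.INTER_CUBIC); cv2.imwrite("pics/s9.png",a[:,:,::-1])
for r in range(250,280,3):
    c=np.arange(168,200,3); X=atdepth("scene",[[x,r] for x in c],d[r,c]); print(r,[tuple((x*1000).round().astype(int).tolist())  for x in X])
```

```text
[ 0.55070129 -0.29138861 -0.00501313] -0.03484825788477136 0.5465869754551146 [-0.30957244 -0.02416395 -0.70751519] 11.95
[-0.0, -0.1, 0.7, 0.0, -0.1, -0.0]
250 [(628, -330, 139), (631, -326, 140), (631, -321, 138), (635, -318, 139), (638, -314, 139), (639, -310, 139), (643, -306, 140), (646, -302, 140), (646, -298, 138), (646, -293, 136), (646, -288, 133)]
253 [(629, -331, 134), (637, -329, 140), (639, -325, 140), (642, -321, 140), (644, -317, 139), (644, -312, 137), (646, -308, 137), (647, -304, 136), (645, -298, 130), (645, -293, 128), (644, -287, 125)]
256 [(607, -325, 107), (641, -331, 138), (645, -327, 139), (647, -323, 138), (646, -318, 135), (647, -314, 134), (647, -309, 131), (644, -303, 126), (644, -298, 123), (644, -293, 121), (639, -286, 114)]
259 [(525, -301, 22), (640, -331, 131), (643, -327, 131), (646, -324, 132), (642, -317, 125), (642, -313, 123), (643, -308, 121), (638, -301, 114), (639, -297, 112), (636, -290, 107), (636, -286, 105)]
262 [(532, -304, 21), (634, -330, 119), (643, -328, 125), (644, -324, 124), (637, -317, 114), (636, -311, 111), (637, -307, 109), (6
[... 340 characters left out ...]
04), (637, -318, 101), (592, -298, 53), (593, -293, 51), (593, -287, 48), (567, -272, 18), (570, -267, 18), (575, -263, 20)]
271 [(554, -313, 21), (556, -309, 21), (636, -328, 99), (564, -300, 23), (588, -303, 45), (591, -298, 45), (571, -286, 21), (575, -281, 22), (577, -277, 22), (578, -271, 19), (627, -284, 68)]
274 [(561, -317, 21), (564, -312, 21), (567, -307, 22), (567, -302, 18), (572, -298, 20), (574, -293, 20), (577, -288, 20), (581, -284, 21), (583, -279, 21), (586, -275, 20), (635, -288, 70)]
277 [(565, -319, 18), (572, -315, 22), (572, -310, 20), (576, -306, 21), (578, -301, 20), (582, -296, 21), (583, -291, 20), (586, -287, 20), (586, -281, 17), (585, -275, 12), (636, -289, 65)]
```

View pics/s9.png

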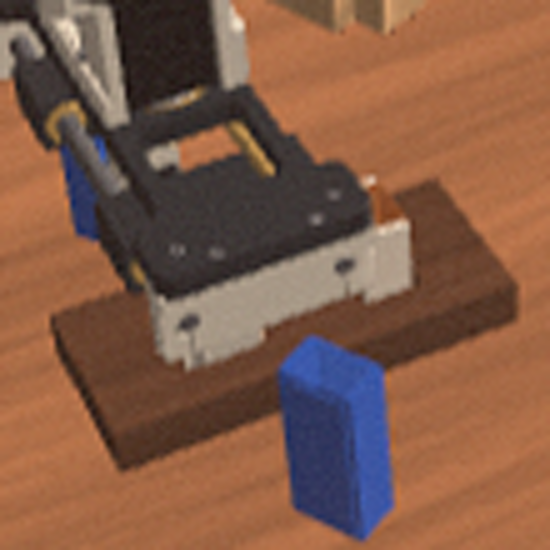

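The fingers straddle the tall block, the body is clear of both blue decoys, and the underside is at about z 0.098. I'll close now.

Request:
{"method": "send_rows", "body": {
  "rows": [
    [[0,0,0.7,0,0,0,40],[0,0,0.7,0,0,0,25],[0,0,0.7,0,0,0,25],[0,0,0.7,0,0,0,25],[0,0,0.7,0,0,0,25],[0,0,0.7,0,0,0,25],[0,0,0.7,0,0,0,25],[0,0,0.7,0,0,0,25]]
  ],
  "grip_force": 20
}}

```text
clock: 12.8
position: [0.5518, -0.2917, -0.004]
ee_rot: [0.027, 1.571, -0.028]
force: [-1.8, -0.9, 5.5]
width: 0.326
```

Run:
```python
from h import *
P,Q,s=state(); print(P,jaw(Q),s["width"],s["width"]*92,s["force"],s["ft_torque"],s["clock"])
```

```text
[ 0.55179683 -0.29172724 -0.00403652] -0.035142192383079224 0.326417127015872 30.030375685460225 [-1.79064432 -0.87736886  5.47472802] [ 0.01829762  0.40685812 -0.01573121] 12.8
```

The opening is 30.0 mm, so the fingers are on the frosted faces. I'll lift.

Request:
{"method": "send_rows", "body": {
  "rows": [
    [[-4,0,0.7,0,0,0,25],[-9,0,0.7,0,0,0,25],[-16,0,0.7,0,0,0,25],[-35,0,0.7,0,0,0,25],[-70,0,0.7,0,0,0,25],[-110,0,0.7,0,0,0,25],[-150,0,0.7,0,0,0,25],[-190,0,0.7,0,0,0,25]]
  ]
}}

```text
clock: 13.6
position: [0.5526, -0.2913, 0.188]
ee_rot: [0.027, 1.57, -0.027]
force: [1.6, -0.7, -1.8]
width: 0.325
```

Run:
```python
from h import *
P,Q,s=state(); print(P,jaw(Q),s["width"],s["width"]*92,s["force"],s["ft_torque"],s["clock"])
im,d=optics.get_image("scene"); a=cv2.resize(im[110:310,100:260],None,fx=3,fy=3,interpolation=cv2.INTER_CUBIC); cv2.imwrite("pics/s10.png",a[:,:,::-1])
V=np.array([.5634,.0581]);y=.2259; T=V-.009*np.array([-np.sin(y),np.cos(y)]); print(T,row([*T,.22],y))
```

```text
[ 0.55256804 -0.29133699  0.18801381] -0.034559573749193634 0.3252070820895619 29.919051552239694 [ 1.59691816 -0.7104252  -1.84819159] [-0.05244405 -0.1599125   0.00753995] 13.6
[0.56541585 0.04932866] [-25.8, 341.1, -2.1, -14.9, 0.5, 0.2]
```

View pics/s10.png

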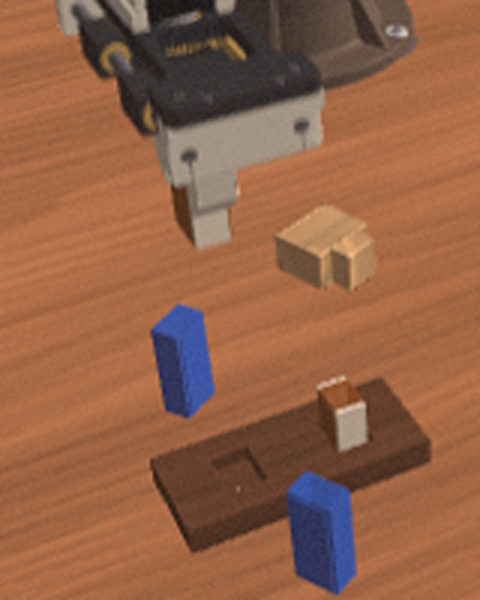

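The block is out: it hangs upright in the gripper at crop (205,220), its socket is empty, and the short block is still in place. I'll carry it over, raised 25 mm.

Request:
{"method": "send_rows", "body": {
  "rows": [
    [[-25,10,0,0,0,0,25],[-25,50,0,-2,0,0,25],[-25,95,0,-4,0,0,25],[-25,140,-0.5,-6,0,0,25],[-25,185,-1,-8,0,0,25],[-25,230,-1.5,-10,0,0,25],[-25,275,-2,-12,0,0,25],[-25,315,-2,-14,0,0,25]]
  ]
}}

```text
clock: 14.45
position: [0.5613, 0.0258, 0.2114]
ee_rot: [-0.166, 1.563, 0.166]
force: [-0.2, 0.1, -2.0]
width: 0.327
```

Run:
```python
from h import *
P,Q,s=state(); print(P,jaw(Q),s["width"]*92,s["force"],s["clock"])
V=np.array([.5634,.0581]);y=.2259; T=V-.009*np.array([-np.sin(y),np.cos(y)]); print(row([*T,.051],y))
```

```text
[0.56134011 0.02582439 0.21135433] 0.21191311315325725 30.046273098693575 [-0.1853942   0.09825507 -1.95337495] 14.45
[160.4, 22.1, 8.7, -0.8, 0.1, -0.0]
```

Request:
{"method": "send_rows", "body": {
  "rows": [
    [[0,11,4,-0.4,0,0,25],[10,22,8.7,-0.8,0,0,25],[40,22,8.7,-0.8,0,0,25],[75,22,8.7,-0.8,0,0,25],[110,22,8.7,-0.8,0,0,25],[140,22,8.7,-0.8,0,0,25],[155,22,8.7,-0.8,0,0,25],[160,22,8.7,-0.8,0,0,25]]
  ]
}}

```text
clock: 15.25
position: [0.5646, 0.0454, 0.0489]
ee_rot: [-0.175, 1.567, 0.174]
force: [0.4, 0.3, -1.1]
width: 0.323
```

Request:
{"method": "send_rows", "body": {
  "rows": [
    [[0,0,0,0,0,0,25],[0,0,0,0,0,0,25],[0,0,0,0,0,0,25],[0,0,0,0,0,0,25],[0,0,0,0,0,0,25],[0,0,0,0,0,0,25],[0,0,0,0,0,0,25],[0,0,0,0,0,0,25]]
  ]
}}

```text
clock: 16.05
position: [0.5655, 0.0465, 0.0507]
ee_rot: [-0.175, 1.564, 0.175]
force: [-0.2, -0.4, -0.9]
width: 0.324
```

Run:
```python
from h import *
P,Q,s=state(); print(P,jaw(Q),s["width"]*92,s["force"],s["clock"])
V=np.array([.5634,.0581]);y=.2259; T=V-.009*np.array([-np.sin(y),np.cos(y)]); print(row([*T,.051],y))
im,d=optics.get_image("scene"); a=cv2.resize(im[80:240,250:410],None,fx=4.5,fy=4.5,interpolation=cv2.INTER_CUBIC)[:600]; cv2.imwrite("pics/s11.png",a[:,:,::-1]); np.save("s11d.npy",d)
im,d=optics.get_image("top"); a=cv2.resize(im[170:280,90:260],None,fx=4.5,fy=4.5,interpolation=cv2.INTER_CUBIC); cv2.imwrite("pics/t11.png",a[:,:,::-1])
```

```text
[0.56545811 0.04652505 0.05073034] 0.22323950811147106 29.764460643797243 [-0.21674887 -0.40014085 -0.85421793] 16.05
[-0.3, 2.7, 0.6, -0.2, -0.0, 0.0]
```

View pics/s11.png

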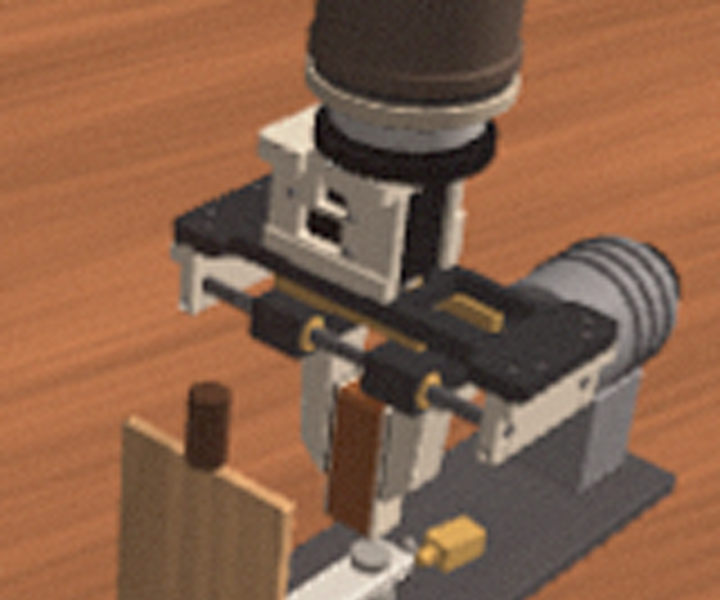

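View pics/t11.png

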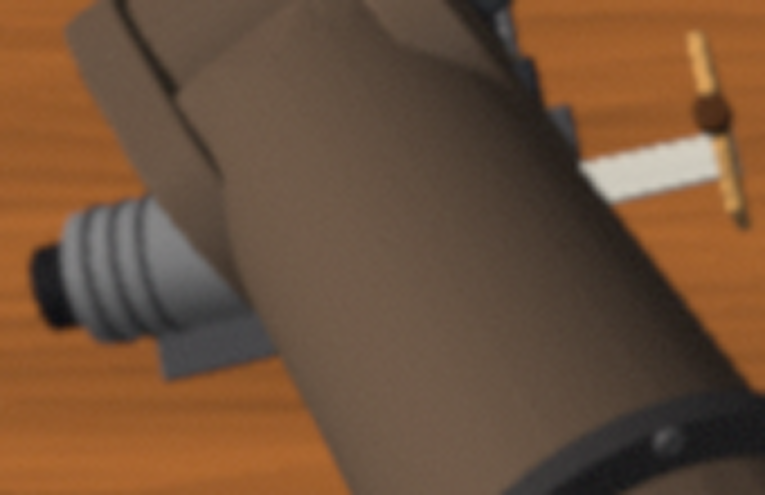

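```bash
python3 - <<'E' 2>&1 | tail -30
from h import *
from fit import tr,C,vx,sx,vs,vt
from scipy.optimize import least_squares
t2=C([(485,118),(524,305),(35,420),(641,124)],5,(120,170)); tx=vx+[[0,-125,184]]
s2=C([(229,323),(229,366)],3,(220,60)); s2x=[[0,-125,184],[0,-125,150]]
def f(p,w):
    return np.r_[w[0]*(proj("top",tr(tx,*p))-t2).ravel(),w[0]*(proj("top",tr(vx,*p))-vt).ravel(),w[1]*(proj("scene",tr(sx,*p))-vs).ravel(),w[1]*(proj("scene",tr(s2x,*p))-s2).ravel()]
for w in((1,1),(1,0),(0,1)):
    s=least_squares(lambda p:f(p,w),[.56,.06,.22]); print(w,s.x.round(4),f(s.x,w).round(1))
d=np.load("s11d.npy")
Vp=least_squares(lambda p:f(p,(1,1)),[.56,.06,.22]).x
r=R.from_euler('z',Vp[2]).as_matrix()
for row_ in (390,420,450,480,500,520):
    for col in (340,350,360,370):
        c,rr=int(250+col/4.5),int(80+row_/4.5); X=atdepth("scene",[[c,rr]],[d[rr,c]])[0]; print((row_,col),((X-[Vp[0],Vp[1],0])@r*1000).round(0).tolist(),end=' ')
    print()
# predicted block corners projected to crop
P,Q,_=state()
b=[[sx_*15,sy*11,z] for sx_,sy,z in((-1,-1,-35),(1,-1,-35),(1,1,-35),(-1,-1,35),(1,-1,35))]
th=jaw(Q); X=np.array(b)/1000@R.from_euler('z',th).as_matrix().T+[P[0],P[1],P[2]+.049]
print(((proj("scene",X)-[250,80])*4.5).round())
E
```

```text
[[-0.52, -1.24], [-0.08, -2.02], [0.12, -0.97], [-0.59, -0.53]] [[0.17, -1.76], [-2.1, -0.27], [-1.02, -1.58], [0.18, -1.73]]
rack [ 0.5527 -0.2553 -0.0351]
top [ 0.5515 -0.2556 -0.0386]
scene [ 0.5544 -0.2554 -0.0313]
(1, 1) [0.5634 0.0581 0.2259 0.1341] [ 0.1 -1.3  0.3 -0.  -0.6  0.6 -0.2 -0.  -1.2 -1.1 -0.1  0.7  1.1 -0.8
 -0.4  0.   0.1  0.  -0.1  0.5]
knob [[0.4464 0.0141 0.167 ]]
(1, 0) [0.5629 0.0578 0.2195 0.142 ] [ 0.4 -1.   0.3  0.3 -0.7  0.3  0.1  0.2 -0.  -0.  -0.   0.   0.  -0.
 -0.   0.  -0.  -0.  -0.   0. ]
knob [[0.4459 0.0136 0.167 ]]
(0, 1) [0.5639 0.0581 0.2323 0.1267] [-0.  -0.   0.  -0.  -0.   0.  -0.  -0.  -1.  -0.8  0.3  0.8  0.9 -1.
 -0.5  0.   0.3  0.1  0.1  0.6]
knob [[0.4469 0.0142 0.167 ]]
(1, 1) [0.5632 0.0582 0.2229] [-0.4 -1.2  0.4  0.5 -0.8  0.6  0.1 -0.7  0.2 -1.2  0.2  0.1 -0.8  0.4
 -1.2 -1.2 -0.2  0.6  1.3 -0.7 -0.3  0.1  0.1 -0.6 -0.9  0.8]
(1, 0) [0.5627 0.0577 0.2174] [-0.1 -0.9  0.5  0.8 -0.8  0.4  0.4 -0.2  0.5 -0.9  0.3  0.4 -0.8  0.2
 -0.  -0.  -0.   0.   0.  -0.  -0.   0.  -0.  -0.  -0.   0. ]
(0, 1) [0.5636 0.0583 0.2286] [-0.  -0.   0.   
[... 236 characters left out ...]
 162.0] 
(420, 340) [-9.0, -24.0, 120.0] (420, 350) [-5.0, -22.0, 122.0] (420, 360) [2.0, -23.0, 125.0] (420, 370) [7.0, -22.0, 127.0] 
(450, 340) [-8.0, -23.0, 103.0] (450, 350) [-3.0, -22.0, 105.0] (450, 360) [5.0, -23.0, 110.0] (450, 370) [10.0, -24.0, 113.0] 
(480, 340) [-5.0, -24.0, 90.0] (480, 350) [-1.0, -23.0, 92.0] (480, 360) [4.0, -20.0, 93.0] (480, 370) [11.0, -22.0, 98.0] 
(500, 340) [-5.0, -23.0, 78.0] (500, 350) [1.0, -23.0, 81.0] (500, 360) [7.0, -22.0, 83.0] (500, 370) [11.0, -21.0, 85.0] 
(520, 340) [-4.0, -22.0, 67.0] (520, 350) [0.0, -22.0, 70.0] (520, 360) [10.0, -24.0, 76.0] (520, 370) [13.0, -22.0, 77.0] 
[[317. 513.]
 [368. 540.]
 [398. 521.]
 [330. 385.]
 [383. 412.]]
```

Request:
{"method": "send_rows", "body": {
  "rows": [
    [[0,1,0.1,0,0,0,25],[0,2.6,0.2,0,0,0,25],[0,2.6,0.2,0,0,0,25],[0,2.6,0.2,0,0,0,25],[0,2.6,0.2,0,0,0,25],[0,2.6,0.2,0,0,0,25],[0,2.6,0.2,0,0,0,25],[0,2.6,0.2,0,0,0,25]]
  ]
}}

```text
clock: 16.95
position: [0.5651, 0.0491, 0.0507]
ee_rot: [-0.175, 1.564, 0.175]
force: [-0.1, -0.2, -1.7]
width: 0.328
```

Run:
```python
from h import *
P,Q,s=state(); print(P,jaw(Q),s["width"]*92,s["force"],s["clock"],np.abs(s["dq"]).max())
y=.2229; r=R.from_euler('z',y).as_matrix(); print("viewer frame block centre",((P+[0,0,.049]-[.5632,.0582,0])@r*1000).round(1))
im,d=optics.get_image("scene"); cv2.imwrite("pics/s12.png",im[:,:,::-1])
```

```text
[0.565115   0.04908299 0.05073249] 0.22316380925749416 30.143367811641802 [-0.06320631 -0.17994153 -1.7322586 ] 16.95 0.0010961689921313474
viewer frame block centre [-0.1 -9.3 99.7]
```

View pics/s12.png

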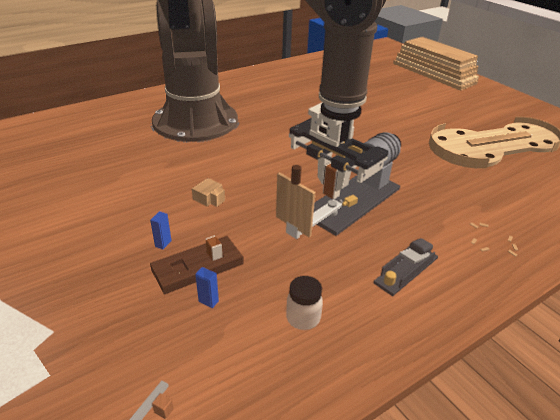

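The final picture shows the block upright between the panel (295,205) and the lamp. The short block (214,248), plane, jar, corner block and blue decoys are where they were at the start.

```bash
python3 -c "
from cell import arm
print(arm.sign_off())"
```

```text
the job is handed in; nothing more can be done
None
```

I swung the viewer's arm out to its end stop, and the panel stayed there after I let go of the knob. I then gripped the tall amber block on its frosted faces, lifted it from the rack, and handed the job in while holding it in the beam. The clock read about 17 s.

**Last checks:**
- **Block position:** its centre is at about (−0.1, −9.3, 99.7) mm on the viewer's axes. The target was (0, −9, 100).
- **Block angle:** its yaw matches the fitted viewer yaw to within about 0.001 rad, though the two cameras disagree on that yaw by about 0.01 rad.
- **Grip:** the opening is 30.1 mm, which matches the distance between the frosted faces.
- **Panel:** the last picture still shows it opposite the lamp. I judged the click from the reaction at the stop (29 N sideways, 25 N vertical) and from the pictures, since there is no direct reading of the joint.
- **Other items:** the short block, plane, jar and loose wood look unmoved in the last picture.

**What disagreed:** the reported tool height was about 39 mm lower than the fingertips really were. The camera depth showed this, and so did the fingers shutting above the knob on my first try. I corrected for it throughout. The block's height therefore depends on that correction and its known seat in the rack; its bottom edge in the picture agrees to a millimetre or two.

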